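Hang up the tamper and hold the plug tray raised on its cam lever

ROBOT

A 6-joint arm with a two-finger parallel gripper is mounted at the origin on the work surface. World frame = base frame: x ahead of the robot, y to its left, z up, the work surface at z = 0. Lengths are in m, angles in rad, forces in N, time in s.
With the tool pointing down it reaches from about 0.375 to 0.9 m from the base axis. Payload 3.1 kg.
Tool frame: the origin (TCP) lies midway between the tips of the shut fingers; the grasp point (between the pads) lies 19 mm behind it; z points along the fingers, y is the line along which they close (so a half turn about z gives the same grasp; the last joint's range is limited). The gripper opens to 87 mm and grips with 3 to 60 N. Pads are 19 mm wide; open, the fingers measure 117 mm over their backs; the gripper's body (75 mm by 190 mm) begins 51 mm behind the grasp point.
Start: joints at [-1.514, 0.527, 1.433, -0, 1.181, -0.178], TCP at [0.145, -0.608, 0.196] pointing down, gripper open.
Joint ranges: [-3.08, 3.08], [-0.75, 2.2], [0.22, 2.44], [-1.43, 4.57], [0, 2.65], [-2.85, 2.85]. Speed limits (rad/s): [2.79, 2.79, 3.14, 3.14, 3.14, 3.14].

INTERFACE

Orientations are given as [roll, pitch, yaw] about the fixed x, y, z axes, in that order (R = Rz(yaw) Ry(pitch) Rx(roll)).
In Python, from cell import get_obs, camera, job_done, silhouettes gives the robot as it stands.
- The arm moves only by the shell command python3 -m handwheel 'ROWS' [FORCE]. ROWS is JSON, a list of rows, each a list of 3 entries, a list of its own where there are three numbers: the turn, a rotation vector about the tool's x, y, z in rad, then the shift along the tool's x, y, z in mm, then the closure, from -1 (fully open) to 1 (shut). In form: [[[wx, wy, wz], [dx, dy, dz], grip], ...]. A call has 1 to 20 rows; each row shifts and turns the commanded pose from where the row before left it, along the tool's axes as they then stand; what a row does not reach is not made up. A row lasts 1/10 s, in which the tool goes at most 50 mm and 8.59 degrees, less where a joint would pass 70% of its speed; a pose out of reach is approached as far as the arm can. A call is refused whole if a number of a shift passes 50 or a number of a turn 0.15, either way. A call with a gripper value outside its range is refused whole. The fingers move at their own pace and stop on an object; FORCE is the grip in N (left out, the last holds). Time passes only in rows, so rows that do not move let the fingers close. It gives the time, the measured TCP pose, the force, the opening and the grip force at its end, in the units of the state.
- get_obs(): the state, without advancing time (a new reading comes with each control period).
- camera(name): name is "scene" or "side" or "wrist"; returns a dict with "pixels" (400x640x3 uint8, blue, green, red), "K" (3x3 intrinsics, pixels), "dist_coeffs" ([k1, k2, p1, p2, k3] as OpenCV has them; the pictures are not rectified), "cam_to_world" (4x4, takes a point from camera to world coordinates); the wrist camera has in their place "mount" (4x4, takes a point from camera to tool coordinates, whose origin is the TCP and whose axes are the flange's). Camera axes: x right, y down, z forward; pixel columns grow to the right and rows downward; lengths in m; the calibration is good to about 2 mm. A picture is of the moment at which its call begins: read the wrist's pose just before it. There is no depth.
- job_done(): hands the job in; it is judged then, once.
Trained networks look in the newest picture that a camera, given by its name, has taken for a name from the list of things; names that differ only in an ending like _2 or _b are one class to them, and where a whole thing is asked for, a point or a joint stands for the part that bears it (a point fixed in the world has none). Each returns a list of dicts, best first, with "p" (0 to 1); they miss things now and then, are a little off and sometimes report something else, mostly with a low value. They report only what shows in the picture. A call takes as long as a camera call.
- silhouettes(camera, thing): "mask" (400x640 bool, what is visible of it) and "pixel" ([column, row] in pixels, amid what is visible of it).
The state is a dict: "time_s": time; "q": joint angles; "joint_velocities": joint speeds; "joint_efforts": joint torques, N m; "ee_pos": TCP position; "eef_rot": TCP orientation; "force": force on the tool from outside, world axes, zero at the start; "ft_torque": the same for the moment, N m; "gripper_width": finger opening in m; "grasp_force": force on a finger pad.
Only numpy, scipy, OpenCV 4.12 (cv2) and the standard library are available. Lean on these libraries where they do the work, as an engineer would, in place of code of your own. Each camera call takes 0.05 s, during which the arm holds its last target. There are 200 camera calls.

TASK

A workmate is about to take the empty plug tray out of the lifting frame. Hang the wooden tamper that stands on the tray by its eye on the free peg of the tool rack and let go of it; then take the grip of the red cam lever and swing the lever up to its highest lift point, where it stands straight up, without swinging it over the top, and finish while still gripping it there so that the tray stays raised. Never raise the tray with the tamper on it, and leave everything else where it is.

Things in the scene. Friction and masses are not known exactly. Their poses are not given: they have to be found in the camera images.
- tamper: Hand tamper, loose, 0.22-0.45 kg, upright on the tray: wooden foot 80 x 80 x 18 mm, round handle on its centre line, steel eye on top, 156 mm tall. Origin under the foot, z up. The handle is 28 mm thick from 82 to 119 mm up; grip it at about 110 mm, closing along the tamper's y, so that the eye stays clear. The eye is in the y-z plane: a peg enters along x, from either side.
- tamper_eye (a point): Centre of the tamper's eye, 140 mm above the tamper's origin; hole 22 mm across, wire 5 mm thick, 32 mm over all. Axes as the tamper's.
- rack: Tool rack, fixed: green post 30 mm square on a 150 mm square foot plate, green crossbar along y, 250 mm long and 24 mm thick, its top 302 mm above the table, with two steel pegs on its -x face. Origin on the table under the post, z up. The peg at y = +88 mm is taken by a hanging hand fork (part of the rack); the peg at y = -68 mm is free.
- rack_peg (a point): Middle of the free peg, on its axis, 290 mm above the table, 42 mm from the bar's face; axes as the rack's. The peg is a rod 8 mm thick, 85 mm long, with an 11 mm ball at its free end; it points along the rack's -x and rises 8 degrees towards that end, 42 mm from this point. A hung eye's centre is about 7 mm under the peg's axis.
- frame: Tray lifting frame, fixed: open steel box on four corner legs, 234 x 279 mm overall (x, y), upper edge 128 mm above the table. Origin on the table under its centre, y along the lever's shaft, z up. Inside, a loose steel platen on roller cams carries and lifts the tray. The lever is outside the -y wall; a yellow mark on that wall shows where it stands at the highest lift.
- tray: Black plug tray of 4 x 5 empty cells, loose, 190 x 235 x 70 mm, about 0.35 kg, in the frame on the platen with about 4 mm play all round. Origin at the centre of its underside, 65 mm above the table when down and 93 mm at the highest lift; z up.
- cam_lever (a joint): Red cam lever's angle, rad. 0 (start): it lies to the frame's -x, 10 degrees above level, tray down. Grows as it swings up and over towards +x. At 1.396 it stands straight up and the tray is at its highest, 28 mm up; beyond, the tray sinks again. Let go more than a few degrees off the top, the weight turns it away from the top; the swing takes up to 7 N at the grip, almost none at the top.
- lever_grip (a point): Centre of the lever's black grip, a round sleeve 26 mm thick, 74 mm long, level along the frame's y, free to turn on its axle, so fingers may keep pointing down as the lever swings. It sticks out to the frame's -y from the lever's end; the 8 mm thick lever arm is 41 mm to the +y of this point. 66 mm above the table at the start, 190 mm at the top.
- lever_hub (a point): Point fixed to the frame on the lever's pivot axis, 40 mm above the table, level with the grip's middle along y; axes as the frame's. The grip centre swings about it in the frame's x-z plane at 150 mm radius: grip = hub + 150 mm x (-cos a, 0, sin a) with a = 0.1745 + joint value.
- trowel: Bystander, loose: steel trowel with a wooden handle lying on the table, 280 mm long. Leave it.
- clay_pot: Bystander, loose: terracotta pot, 96 mm across, 85 mm high. Leave it.
- pot_stack: Bystander, loose: stack of black plastic pots, 102 mm across, 137 mm high. Leave it.
- sprayer: Bystander, loose: white and green spray bottle with a blue head, 203 mm high. Leave it.
- label_tub: Bystander, loose: yellow tub with plant labels, 80 mm across, 135 mm high. Leave it.
- scoop: Bystander, loose: blue plastic hand scoop lying on the table, 220 mm long. Leave it.
- twine_tin: Bystander, loose: green tin, 74 mm across, 75 mm high. Leave it.

How it is judged:
On the way, in this order (a step that is already met when the one before it is completed fails the run):
1. the tamper hangs by its eye on the free peg, let go, the tray still down (x of tamper_eye in the frame of rack_peg between -0.045 and 0.04 m and y of tamper_eye in the frame of rack_peg between -0.011 and 0.011 m and z of tamper_eye in the frame of rack_peg between -0.02 and 0.008 m and angle between tamper's own z axis and vertical below 0.26 rad and contact force between tamper and rack above 1.2 N and linear speed of tamper below 0.05 m/s and contact force between tamper and tray below 0.1 N and contact force between the fingers and tamper below 0.1 N and value of joint cam_lever below 0.3 rad), for 0.2 s.
2. the gripped lever stands at its highest lift point and the tray is raised (value of joint cam_lever between 1.276 and 1.516 rad and velocity of joint cam_lever between -0.1 and 0.1 rad/s and contact force between the fingers and cam_lever above 1 N and z of tray in the frame of frame above 0.09 m and angle between tray's own z axis and vertical below 0.06 rad), for 0.4 s.
At the end, for the whole second after the job is handed in: Tamper still and upright (15 degrees) on the free peg by its eye, carried by the rack alone; lever still, within 0.12 rad of its highest lift point (1.396), fingers on it with over 1 N; tray level and at least 25 mm above its lowered height (all of step 2 and x of tamper_eye in the frame of rack_peg between -0.045 and 0.04 m and y of tamper_eye in the frame of rack_peg between -0.011 and 0.011 m and z of tamper_eye in the frame of rack_peg between -0.02 and 0.008 m and angle between tamper's own z axis and vertical below 0.26 rad and contact force between tamper and rack above 1.2 N and linear speed of tamper below 0.05 m/s and contact force between tamper and tray below 0.1 N and contact force between each of the arm, the fingers and tamper below 0.1 N); the arm keeps its last pose, push and grip.
It fails at once if the tray is raised more than 6 mm with the tamper on it (z of tray in the frame of frame above 0.071 m and contact force between tamper and tray above 0.3 N).
It fails at once if the lever swings over the top (more than 0.3 rad past its highest lift point) (value of joint cam_lever above 1.7 rad).
It fails at once if another thing on the table is moved by more than 40 mm or knocked over (distance of any of trowel, clay_pot, pot_stack, sprayer, label_tub, scoop, twine_tin from where it was at the start of the episode above 0.04 m or angle between any of clay_pot, pot_stack, sprayer, label_tub, twine_tin's own z axis and vertical above 0.5 rad).
It also fails if it takes over 67 s, if anything falls off the work surface, if the arm or the gripper's body presses on something with over 40 N, if the wrist force passes 120 N, or if a joint passes its speed limit or range.

## Working session

There is one attempt and no reset: what is moved stays moved. The work goes in short steps, Python scripts to look and compute and a shell command to move; the robot and the scene stay as the last step left them, time stands still between calls to the robot, and variables do not carry over. Pictures are saved under pics/ and viewed, at most 10 in all, crops included, and the job is handed in when it is done.

```bash
mkdir -p pics
cat > h.py <<'E'
import numpy as np, cv2, json
from cell import get_obs, camera, job_done, silhouettes
def save(c,n): cv2.imwrite('pics/'+n,c['pixels'])
def T_of(o):
    from scipy.spatial.transform import Rotation as R
    T=np.eye(4);T[:3,:3]=R.from_euler('xyz',o['eef_rot']).as_matrix();T[:3,3]=o['ee_pos'];return T
def pose(c,o=None):
    return np.array(c['cam_to_world']) if 'cam_to_world' in c else T_of(o)@np.array(c['mount'])
def ray(c,px,o=None):
    u=cv2.undistortPoints(np.array([[px]],float),np.array(c['K']),np.array(c['dist_coeffs'])).ravel()
    M=pose(c,o);d=M[:3,:3]@np.array([u[0],u[1],1]);return M[:3,3],d/np.linalg.norm(d)
def onz(c,px,z,o=None):
    p,d=ray(c,px,o);return p+d*(z-p[2])/d[2]
def tri(rs):
    A=0;b=0
    for p,d in rs:
        P=np.eye(3)-np.outer(d,d);A=A+P;b=b+P@p
    return np.linalg.solve(A,b)
def proj(c,X,o=None):
    M=np.linalg.inv(pose(c,o));r=cv2.Rodrigues(M[:3,:3])[0]
    return cv2.projectPoints(np.array(X,float).reshape(-1,3),r,M[:3,3],np.array(c['K']),np.array(c['dist_coeffs']))[0].reshape(-1,2)
E
python3 - <<'E'
from h import *
o=get_obs();print(o['ee_pos'],o['eef_rot'],o['force'])
for n in ['scene','side']:
    c=camera(n);save(c,n+'0.png');print(n,np.round(c['cam_to_world'],3).tolist())
    for t in ['tamper','tamper_eye','rack','rack_peg','frame','tray','cam_lever','lever_grip','trowel','clay_pot','pot_stack','sprayer','label_tub','scoop','twine_tin']:
        try:
            for s in silhouettes(n,t)[:2]: print(t,round(s['p'],2),np.round(s['pixel']),s['mask'].sum(), np.round(onz(c,s['pixel'],0.05),3))
        except Exception as e: print(t,e)
E
```

```text
[ 0.14537686 -0.60705343  0.19460619] [-3.13951584e+00 -3.56640034e-04  2.34788235e-01] [-0.14171511 -0.82674474 -0.25740304]
scene [[-0.381, 0.477, -0.792, 1.472], [0.925, 0.205, -0.321, 0.276], [0.01, -0.855, -0.519, 0.815], [0.0, 0.0, 0.0, 1.0]]
tamper 0.7 [310. 229.] 808 [ 0.475 -0.157  0.05 ]
tamper_eye 0.76 [312. 232.] 688 [ 0.49  -0.143  0.05 ]
tamper_eye 0.43 [320. 261.] 3240 [ 0.626 -0.059  0.05 ]
rack 0.9 [476. 269.] 3884 [0.468 0.4   0.05 ]
rack_peg 0.59 [439. 249.] 1013 [0.41  0.283 0.05 ]
rack_peg 0.55 [478. 279.] 3787 [0.515 0.407 0.05 ]
frame 0.9 [317. 260.] 3489 [ 0.622 -0.069  0.05 ]
tray 0.7 [320. 242.] 2367 [ 0.532 -0.093  0.05 ]
tray 0.22 [478. 270.] 3991 [0.474 0.406 0.05 ]
cam_lever 0.55 [284. 203.] 125 [ 0.351 -0.322  0.05 ]
cam_lever 0.51 [379. 230.] 356 [0.382 0.072 0.05 ]
lever_grip 0.67 [284. 203.] 130 [ 0.349 -0.322  0.05 ]
trowel 0.78 [377. 231.] 367 [0.393 0.068 0.05 ]
clay_pot 0.89 [368. 292.] 1104 [0.697 0.122 0.05 ]
pot_stack 0.98 [424. 310.] 2142 [0.704 0.279 0.05 ]
sprayer 0.92 [217. 194.] 803 [ 0.394 -0.611  0.05 ]
sprayer 0.18 [312. 232.] 714 [ 0.
[... 731 characters left out ...]
632 [ 0.61  -0.154  0.05 ]
cam_lever 0.6 [372. 203.] 308 [ 0.396 -0.277  0.05 ]
lever_grip 0.64 [373. 202.] 260 [ 0.395 -0.283  0.05 ]
trowel 0.92 [370. 287.] 1199 [0.331 0.086 0.05 ]
clay_pot 0.66 [233. 262.] 811 [0.731 0.114 0.05 ]
clay_pot 0.37 [372. 201.] 279 [ 0.397 -0.284  0.05 ]
pot_stack 0.57 [202. 302.] 1631 [0.746 0.268 0.05 ]
pot_stack 0.41 [302. 210.] 2616 [ 0.614 -0.168  0.05 ]
sprayer 0.8 [363. 151.] 981 [ 0.496 -0.586  0.05 ]
sprayer 0.63 [301. 241.] 3317 [ 0.568 -0.027  0.05 ]
label_tub 0.58 [343. 154.] 609 [ 0.569 -0.543  0.05 ]
scoop 0.87 [342. 355.] 2205 [0.351 0.307 0.05 ]
scoop 0.2 [252. 348.] 6674 [0.563 0.353 0.05 ]
twine_tin 0.88 [309. 169.] 443 [ 0.663 -0.403  0.05 ]
```

Run:
```python
import cv2
a=cv2.imread('pics/scene0.png');cv2.imwrite('pics/s1.png',cv2.resize(a[100:340,190:510],None,fx=2.5,fy=2.5,interpolation=cv2.INTER_CUBIC))
a=cv2.imread('pics/side0.png');cv2.imwrite('pics/d1.png',cv2.resize(a[130:400,150:470],None,fx=2.2,fy=2.2,interpolation=cv2.INTER_CUBIC))
```

```text
(no output)
```

View pics/s1.png

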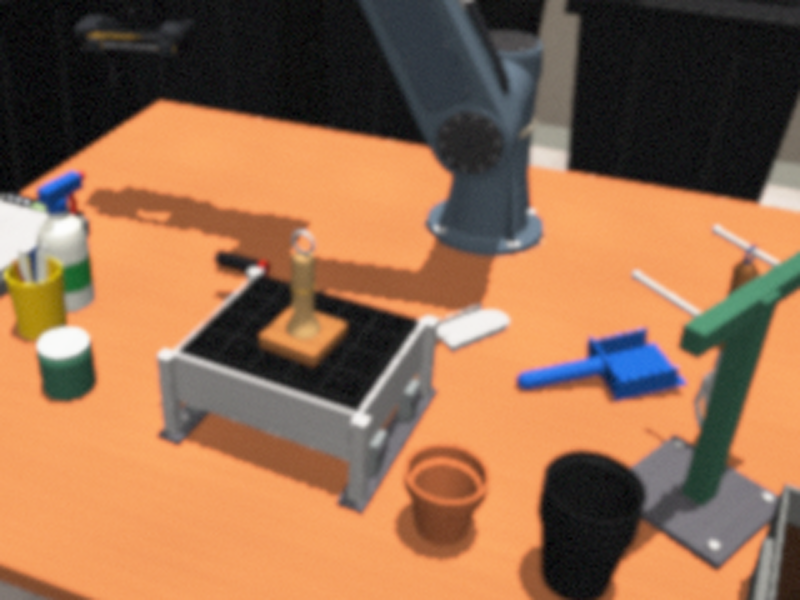

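View pics/d1.png

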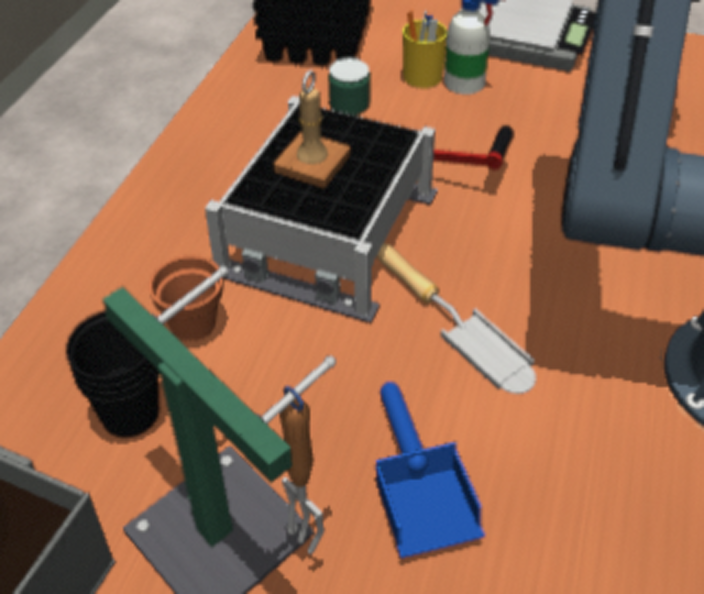

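The scene crop shows the tamper on the tray, with its eye at (303,240) and foot at (303,335). The lever grip is at (237,262) and the free peg tip at (637,274). The side crop shows the eye at (310,80), the free peg tip at (222,273), the taken peg tip at (330,362) and the grip at (502,143).

Run:
```python
from h import *
from scipy.optimize import least_squares
cs=camera('scene');cd=camera('side')
S=lambda x,y:(190+x/2.5,100+y/2.5); D=lambda x,y:(150+x/2.2,130+y/2.2)
def t2(n,a,b):
    X=tri([ray(cs,S(*a)),ray(cd,D(*b))]);e=[np.linalg.norm(proj(cs,X)[0]-S(*a)),np.linalg.norm(proj(cd,X)[0]-D(*b))]
    print(n,np.round(X,4),np.round(e,1));return X
t2('eye',(303,240),(309,82));f=t2('free',(637,274),(222,273));t=t2('taken',(717,231),(330,362))
t2('grip',(237,262),(502,143))
d=t-f;print('dist',np.linalg.norm(d),'rack yaw',np.arctan2(d[1],d[0])-np.pi/2)
# frame corners: order -x-y, +x-y, +x+y, -x+y
sc=[S(258,270),S(168,357),S(360,422),S(428,323)];sd=[D(428,133),D(294,103),D(214,208),D(362,247)]
for n,c,l in(('s',cs,sc),('d',cd,sd)):
    for p in l: print(n,np.round(onz(c,p,0.128),3))
L=np.array([[-.11,-.1325],[.11,-.1325],[.11,.1325],[-.11,.1325]])
def pts(v):
    c,s=np.cos(v[2]),np.sin(v[2]);return np.c_[L@np.array([[c,s],[-s,c]])+v[:2],np.full(4,.128)]
r=least_squares(lambda v:np.r_[(proj(cs,pts(v))-sc).ravel(),(proj(cd,pts(v))-sd).ravel()],[.57,-.1,0])
print('frame',r.x,np.round(r.fun,1))
```

```text
eye [ 0.6162 -0.0909  0.2751] [0.3 0.3]
free [0.5741 0.2747 0.2956] [0.1 0.1]
taken [0.4372 0.3476 0.2944] [0.5 0.7]
grip [ 0.3826 -0.3036  0.0647] [0.3 0.3]
dist 0.15517351008167216 rack yaw 1.0813038066771457
s [ 0.483 -0.217  0.128]
s [ 0.707 -0.231  0.128]
s [0.726 0.025 0.128]
s [0.513 0.039 0.128]
d [ 0.482 -0.216  0.128]
d [ 0.697 -0.228  0.128]
d [0.715 0.027 0.128]
d [0.504 0.039 0.128]
frame [ 0.60217069 -0.09741749 -0.07646507] [-1.  -0.4 -1.3 -1.4  1.1 -0.8  2.1 -1.5  0.3 -1.  -0.2 -1.8 -2.  -0.7
 -0.   1.1]
```

```bash
python3 - <<'E'
from h import *
o=get_obs();c=camera('wrist');print(np.round(c['mount'],3).tolist(),np.round(c['K'],0).tolist())
cs=camera('scene');S=lambda x,y:(190+x/2.5,100+y/2.5)
P=np.array([onz(cs,S(*p),.153) for p in((262,335),(312,360),(347,325),(300,308))]);print(P.round(3),P.mean(0))
for i in range(4):
    d=P[(i+1)%4]-P[i];print(np.hypot(*d[:2]),np.arctan2(d[1],d[0]))
E
python3 -m handwheel '[[[0,0,0],[0,0,-50],-1],[[0,0,0],[0,0,-50],-1],[[0,0,0],[0,0,-50],-1],[[0,0,0],[0,0,-50],-1]]'
```

```text
[[0.001, -0.961, -0.275, 0.075], [1.0, 0.001, 0.0, 0.0], [0.0, -0.275, 0.961, -0.19], [0.0, 0.0, 0.0, 1.0]] [[294.0, 0.0, 316.0], [0.0, 294.0, 201.0], [0.0, 0.0, 1.0]]
[[ 0.652 -0.13   0.153]
 [ 0.674 -0.055  0.153]
 [ 0.592 -0.043  0.153]
 [ 0.58  -0.111  0.153]] [ 0.6244257  -0.08473985  0.153     ]
0.07800189239211444 1.2864333826932852
0.08285927497828856 2.9915518020703677
0.06892884542035163 -1.7354476581172253
0.07389685973147712 -0.2636565168152755
time_s: 2.2
ee_pos: [0.1454, -0.6074, 0.3976]
eef_rot: [3.141, -0.0, 0.235]
force: [0.2, -0.2, 0.1]
gripper_width: 0.0873
grasp_force: 0.0
```

```bash
python3 -m handwheel '[[[0,0,0],[36,-24.5,0],-1],[[0,0,0],[36,-24.5,0],-1],[[0,0,0],[36,-24.5,0],-1],[[0,0,0],[36,-24.5,0],-1],[[0,0,0],[36,-24.5,0],-1],[[0,0,0],[36,-24.5,0],-1],[[0,0,0],[36,-24.5,0],-1],[[0,0,0],[36,-24.5,0],-1],[[0,0,0],[36,-24.5,0],-1],[[0,0,0],[36,-24.5,0],-1],[[0,0,0],[36,-24.5,0],-1],[[0,0,0],[36,-24.5,0],-1],[[0,0,0],[36,-24.5,0],-1],[[0,0,0],[36,-24.5,0],-1],[[0,0,0],[36,-24.5,0],-1],[[0,0,0],[36,-24.5,0],-1]]' && python3 -m handwheel '[[[0,0,0.15],[0,0,0],-1],[[0,0,0.15],[0,0,0],-1],[[0,0,0.15],[0,0,0],-1],[[0,0,0],[0,0,0],-1],[[0,0,0],[0,0,0],-1]]'
python3 - <<'E'
from h import *
o=get_obs();c=camera('wrist');save(c,'w1.png');np.save('w1.npy',T_of(o));print(o['ee_pos'],o['eef_rot'])
print(proj(c,[[.616,-.091,.275]],o))
E
```

```text
time_s: 3.8
ee_pos: [0.6154, -0.091, 0.3956]
eef_rot: [3.141, -0.0, 0.235]
force: [0.6, -0.8, 0.1]
gripper_width: 0.0873
grasp_force: 0.0
time_s: 4.3
ee_pos: [0.6143, -0.0926, 0.3955]
eef_rot: [-3.142, 0.0, -0.212]
force: [-0.3, -0.4, -0.3]
gripper_width: 0.0869
grasp_force: 0.0
[ 0.61431683 -0.09255776  0.39549869] [-3.14153449e+00  1.96651572e-04 -2.12071848e-01]
[[314.41822165 187.63113988]]
```

View pics/w1.png

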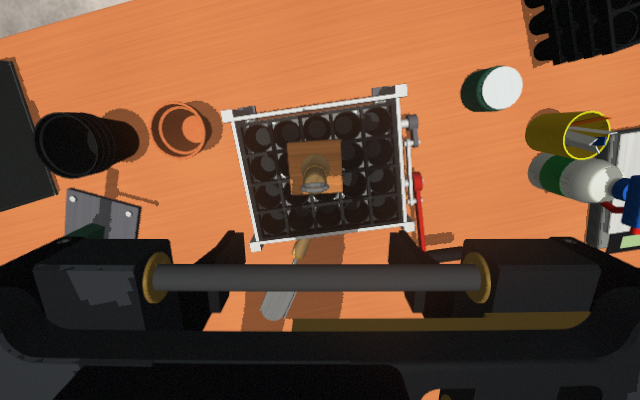

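The wrist view has the tamper foot square to the image at (289–342, 141–195) and the eye near (315,186), with its wire along the image x axis. The frame corners are near (229,116), (402,91), (408,227) and (255,246).

Run:
```python
from h import *
im=cv2.imread('pics/w1.png');o=get_obs();c=camera('wrist')
cv2.imwrite('pics/w1c.png',cv2.resize(im[80:260,215:455],None,fx=3.3,fy=3.3,interpolation=cv2.INTER_CUBIC))
P=np.array([onz(c,p,.153,o) for p in((289,141),(341.5,140.5),(342,194),(290,195))]);print(P.round(4),P.mean(0).round(4))
for i in range(4):
    d=P[(i+1)%4]-P[i];print(np.hypot(*d[:2]).round(3),np.arctan2(d[1],d[0]).round(3))
for p in((229,116),(402,91),(408,227),(255,246)): print(onz(c,p,.128,o).round(3))
```

```text
[[ 0.6634 -0.0628  0.153 ]
 [ 0.6481 -0.1373  0.153 ]
 [ 0.5692 -0.1231  0.153 ]
 [ 0.5843 -0.0453  0.153 ]] [ 0.6162 -0.0921  0.153 ]
0.076 -1.773
0.08 2.963
0.079 1.379
0.081 -0.218
[0.717 0.019 0.128]
[ 0.698 -0.24   0.128]
[ 0.483 -0.221  0.128]
[0.504 0.038 0.128]
```

View pics/w1c.png

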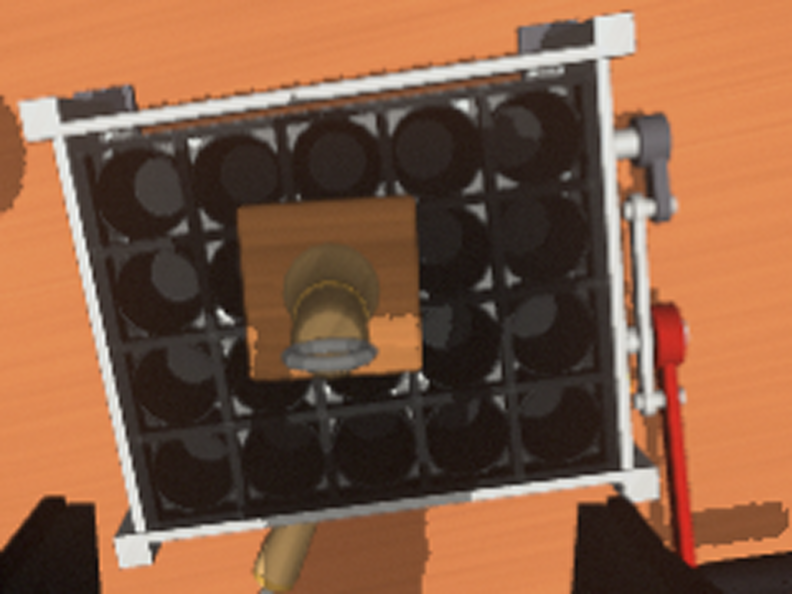

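```bash
python3 -m handwheel '[[[0,0,0],[1.4,-1.4,40],-1],[[0,0,0],[0,0,40],-1],[[0,0,0],[0,0,40],-1],[[0,0,0],[0,0,30],-1],[[0,0,0],[0,0,15],-1],[[0,0,0],[0,0,8],-1],[[0,0,0],[0,0,0],-1],[[0,0,0],[0,0,0],1],[[0,0,0],[0,0,0],1],[[0,0,0],[0,0,0],1],[[0,0,0],[0,0,0],1],[[0,0,0],[0,0,0],1],[[0,0,0],[0,0,0],1],[[0,0,0],[0,0,0],1],[[0,0,0],[0,0,0],1]]' 35
```

```text
time_s: 5.9
ee_pos: [0.6161, -0.0915, 0.2225]
eef_rot: [-3.141, 0.0, -0.215]
force: [-0.0, 0.4, 0.5]
gripper_width: 0.0313
grasp_force: 0.3
```

```bash
python3 -m handwheel '[[[0,0,0],[0,0,0],1],[[0,0,0],[0,0,0],1],[[0,0,0],[0,0,-5],1],[[0,0,0],[0,0,-20],1],[[0,0,0],[0,0,-30],1],[[0,0,0],[0,0,-40],1],[[0,0,0],[0,0,-30],1],[[0,0,0],[0,0,-5],1],[[0,0,-0.14],[0,0,0],1],[[0,0,-0.145],[0,0,0],1],[[0,0,-0.145],[0,0,0],1],[[0,0,-0.145],[0,0,0],1],[[0,0,-0.145],[0,0,0],1],[[0,0,-0.145],[0,0,0],1],[[0,0,-0.145],[0,0,0],1],[[0,0,-0.145],[0,0,0],1],[[0,0,-0.14],[0,0,0],1],[[0,0,0],[0,0,0],1]]' 35
python3 -m handwheel '[[[0,0,0],[12,-10,0],1],[[0,0,0],[22,-20,0],1],[[0,0,0],[25,-22,0],1],[[0,0,0],[25,-22,0],1],[[0,0,0],[25,-22,0],1],[[0,0,0],[25,-22,0],1],[[0,0,0],[25,-22,0],1],[[0,0,0],[25,-22,0],1],[[0,0,0],[22,-22,0],1],[[0,0,0],[15,-15,0],1],[[0,0,0],[4,-7,0],1],[[0,0,0],[0,0,0],1],[[0,0,0],[0,0,0],1]]' 35
python3 - <<'E'
from h import *
o=get_obs();c=camera('wrist');save(c,'w2.png');print(o['ee_pos'],o['eef_rot'],o['gripper_width'])
print(proj(c,[[.5741,.2747,.2956],[.5741+.042*.471*2*.98,.2747+.084*.882*.98,.284]],o))
a=camera('side');b=camera('scene')
M=np.vstack([c['pixels'][:240,60:580], ]);s=a['pixels'][180:400,160:420];z=b['pixels'][120:340,350:610]
cv2.imwrite('pics/m2.png',np.vstack([M,np.hstack([s,z])]))
E
```

```text
time_s: 7.7
ee_pos: [0.615, -0.0913, 0.3502]
eef_rot: [-3.137, 0.001, 1.079]
force: [0.1, -0.0, -2.2]
gripper_width: 0.0285
grasp_force: 34.8
time_s: 9.0
ee_pos: [0.5404, 0.2034, 0.3524]
eef_rot: [3.141, 0.001, 1.079]
force: [-0.4, 0.4, -2.3]
gripper_width: 0.0285
grasp_force: 34.9
[0.54039351 0.20342607 0.35238469] [3.14123787e+00 1.01964427e-03 1.07899321e+00] 0.02851963900109769
[[311.42155659 112.32507459]
 [311.17363323   2.19190661]]
```

View pics/m2.png

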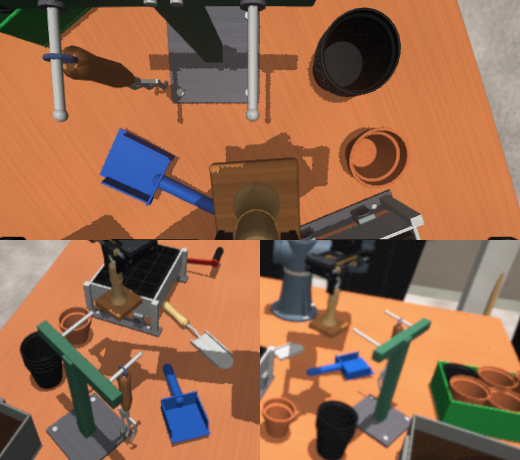

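The mosaic's wrist part shows the free peg running straight up the image, with its ball at (252,116), which is (312,116) in the full picture and 4 px from prediction. The taken peg's ball is at (60,115), and the tamper hangs upright in the gripper.

Run:
```python
from h import *
o=get_obs();c=camera('wrist');cs=camera('scene');cd=camera('side')
im=c['pixels'];g=cv2.cvtColor(im,cv2.COLOR_BGR2HSV)
m=((g[...,1]<40)&(g[...,2]>90)).astype(np.uint8)
for r in (20,40,60,80,100,105,110,114,117,120,122,124): 
    x=np.where(m[r,290:335])[0]+290; print(r,(x.min(),x.max()) if len(x) else None,end=' ')
S=lambda x,y:(190+x/2.5,100+y/2.5); D=lambda x,y:(150+x/2.2,130+y/2.2)
X=tri([ray(c,(312,116),o),ray(cs,S(637,274)),ray(cd,D(222,273))])
print(X,proj(c,X,o)-[312,116],proj(cs,X)-S(637,274),proj(cd,X)-D(222,273))
T=np.linalg.inv(T_of(o));print('in tool',T[:3]@np.r_[X,1])
```

```text
20 (np.int64(290), np.int64(317)) 40 (np.int64(290), np.int64(317)) 60 (np.int64(307), np.int64(316)) 80 (np.int64(290), np.int64(317)) 100 (np.int64(290), np.int64(317)) 105 (np.int64(307), np.int64(315)) 110 (np.int64(307), np.int64(316)) 114 (np.int64(305), np.int64(317)) 117 (np.int64(306), np.int64(316)) 120 (np.int64(310), np.int64(313)) 122 None 124 None [0.57403816 0.27337786 0.29516772] [[-0.85025449 -2.31544523]] [[-0.45951724  0.12174984]] [[ 0.36492405 -0.37056315]]
in tool [ 0.07775266 -0.00419805  0.05728637]
```

```bash
python3 -m handwheel '[[[0,0,0],[0,-4.1,25],1],[[0,0,0],[0,0,35],1],[[0,0,0],[0,0,30],1],[[0,0,0],[0,0,15],1],[[0,0,0],[0,0,4.5],1],[[0,0,0],[15,0,0],1],[[0,0,0],[20,0,0],1],[[0,0,0],[15,0,0],1],[[0,0,0],[5,0,0],1],[[0,0,0],[0,0,0],1],[[0,0,0],[0,0,0],1]]' 35
python3 - <<'E'
from h import *
o=get_obs();a=camera('side');b=camera('scene');print(o['ee_pos'],o['eef_rot'])
s=a['pixels'][200:320,190:340];z=b['pixels'][150:270,400:550]
cv2.imwrite('pics/m3.png',cv2.resize(np.hstack([s,z]),None,fx=2.66,fy=2.66,interpolation=cv2.INTER_CUBIC))
E
```

```text
time_s: 10.4
ee_pos: [0.5628, 0.2543, 0.2435]
eef_rot: [3.141, 0.0, 1.08]
force: [-0.2, 0.4, -2.6]
gripper_width: 0.0282
grasp_force: 34.9
[0.56278377 0.25431323 0.24352269] [3.14109009e+00 3.69142434e-04 1.08010924e+00]
```

View pics/m3.png

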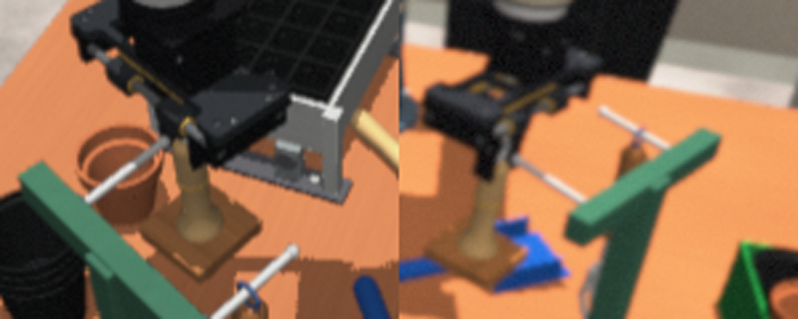

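Both crops show the peg tip, at (165,145) in the side half and (515,160) in the scene half, pointing at the eye just behind it. I advance gently from here.

```bash
python3 -m handwheel '[[[0,0,0],[6,0,0],1],[[0,0,0],[6,0,0],1],[[0,0,0],[6,0,0],1],[[0,0,0],[6,0,0],1],[[0,0,0],[6,0,0],1],[[0,0,0],[2,0,0],1],[[0,0,0],[0,0,0],1]]' 35
```

```text
time_s: 11.2
ee_pos: [0.578, 0.2831, 0.2429]
eef_rot: [-3.142, 0.0, 1.08]
force: [-0.7, -0.4, -2.3]
gripper_width: 0.0284
grasp_force: 34.9
```

```bash
python3 -m handwheel '[[[0,0,0],[8,0,0],1],[[0,0,0],[8,0,1],1],[[0,0,0],[6,0,1],1],[[0,0,0],[0,0,2],1],[[0,0,0],[0,0,2],1],[[0,0,0],[0,0,2],1],[[0,0,0],[0,0,0],1],[[0,0,0],[0,0,0],1]]' 35
python3 - <<'E'
from h import *
o=get_obs();a=camera('side');b=camera('scene')
s=a['pixels'][200:320,190:340];z=b['pixels'][150:270,400:550]
cv2.imwrite('pics/m4.png',cv2.resize(np.hstack([s,z]),None,fx=2.66,fy=2.66,interpolation=cv2.INTER_CUBIC))
E
```

```text
time_s: 12.0
ee_pos: [0.5882, 0.3019, 0.235]
eef_rot: [-3.141, 0.0, 1.08]
force: [-0.2, 0.6, -1.6]
gripper_width: 0.0282
grasp_force: 34.9
```

View pics/m4.png

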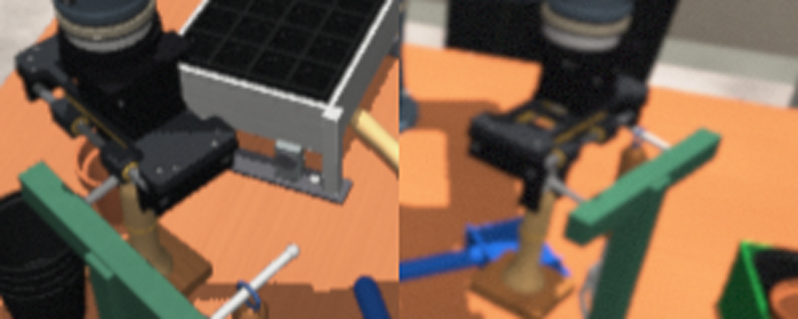

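The eye encloses the peg in both views: the peg goes in behind the finger at (115,185) on the side and (570,195) in the scene. Now I lower it until the peg carries it.

```bash
for i in 1; do python3 -m handwheel '[[[0,0,0],[0,0,1],1],[[0,0,0],[0,0,1],1],[[0,0,0],[0,0,0],1]]'; done; python3 -m handwheel '[[[0,0,0],[0,0,1],1],[[0,0,0],[0,0,0],1]]'
```

```text
time_s: 12.4
ee_pos: [0.5882, 0.302, 0.2329]
eef_rot: [-3.141, 0.0, 1.08]
force: [0.8, -0.1, -2.8]
gripper_width: 0.0284
grasp_force: 34.9
time_s: 12.6
ee_pos: [0.5884, 0.3021, 0.2321]
eef_rot: [3.141, -0.0, 1.08]
force: [0.5, 0.4, -1.8]
gripper_width: 0.0281
grasp_force: 34.9
```

```bash
python3 -m handwheel '[[[0,0,0],[0,0,1],1],[[0,0,0],[0,0,0],1]]'; python3 -m handwheel '[[[0,0,0],[0,0,1],1],[[0,0,0],[0,0,0],1]]'
```

```text
time_s: 12.8
ee_pos: [0.5885, 0.3022, 0.2318]
eef_rot: [3.141, -0.001, 1.08]
force: [0.0, -0.7, 0.8]
gripper_width: 0.0283
grasp_force: 34.7
time_s: 13.0
ee_pos: [0.5886, 0.3023, 0.2315]
eef_rot: [3.14, -0.001, 1.08]
force: [-2.5, -0.6, 4.3]
gripper_width: 0.0281
grasp_force: 34.4
```

```bash
python3 -m handwheel '[[[0,0,0],[0,0,0],1],[[0,0,0],[0,0,0],1]]'
```

```text
time_s: 13.2
ee_pos: [0.5886, 0.3023, 0.2315]
eef_rot: [3.14, -0.001, 1.08]
force: [-2.2, -0.1, 5.5]
gripper_width: 0.0283
grasp_force: 34.3
```

```bash
python3 -m handwheel '[[[0,0,0],[0,0,-1],1],[[0,0,0],[0,0,0],1],[[0,0,0],[0,0,0],0.3],[[0,0,0],[0,0,0],0.1],[[0,0,0],[0,0,0],-0.1],[[0,0,0],[0,0,0],-0.4],[[0,0,0],[0,0,0],-1],[[0,0,0],[0,0,0],-1],[[0,0,0],[0,0,0],-1],[[0,0,0],[0,0,0],-1],[[0,0,0],[0,0,0],-1],[[0,0,0],[0,0,0],-1],[[0,0,0],[0,0,0],-1],[[0,0,0],[0,0,0],-1]]'
python3 - <<'E'
from h import *
a=camera('side');b=camera('scene')
s=a['pixels'][200:320,190:340];z=b['pixels'][150:270,400:550]
cv2.imwrite('pics/m5.png',cv2.resize(np.hstack([s,z]),None,fx=2.66,fy=2.66,interpolation=cv2.INTER_CUBIC))
E
```

```text
time_s: 14.6
ee_pos: [0.5883, 0.3021, 0.2311]
eef_rot: [3.142, -0.0, 1.08]
force: [0.9, 0.1, -0.5]
gripper_width: 0.0867
grasp_force: 0.0
```

View pics/m5.png

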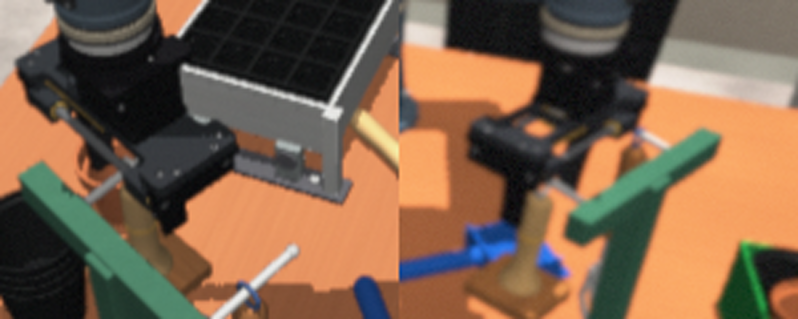

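The tamper hangs from the peg, let go and upright. I retreat upward and cross to the lever.

```bash
python3 -m handwheel '[[[0,0,0],[0,0,-10],-1],[[0,0,0],[0,0,-25],-1],[[0,0,0],[0,0,-40],-1],[[0,0,0],[0,0,-45],-1],[[0,0,0],[0,0,-45],-1],[[0,0,0],[-20,3,0],-1],[[0,0,0],[-44,7,0],-1],[[0,0,0],[-44,7,0],-1],[[0,0,0],[-44,7,0],-1],[[0,0,0],[-44,7,0],-1],[[0,0,0],[-44,7,0],-1],[[0,0,0],[-44,7,0],-1],[[0,0,0],[-44,7,0],-1],[[0,0,0],[-44,7,0],-1],[[0,0,0],[-44,7,0],-1],[[0,0,0],[-44,7,0],-1],[[0,0,0],[-44,7,0],-1],[[0,0,0],[-44,7,0],-1],[[0,0,0],[-44,7,0],-1],[[0,0,0],[-36,7,0],-1]]' && python3 -m handwheel '[[[0,0,-0.137],[0,0,0],-1],[[0,0,-0.137],[0,0,0],-1],[[0,0,-0.137],[0,0,0],-1],[[0,0,0],[0,0,35],-1],[[0,0,0],[0,0,35],-1],[[0,0,0],[0,0,30],-1],[[0,0,0],[0,0,0],-1],[[0,0,0],[0,0,0],-1]]'
python3 - <<'E'
from h import *
o=get_obs();c=camera('wrist');print(o['ee_pos'],o['eef_rot'])
print(proj(c,[[.3826,-.3036,.0647]],o))
for t in ('cam_lever','lever_grip'):
  for s in silhouettes('wrist',t)[:1]: print(t,s['p'],s['pixel'])
a=camera('side')
cv2.imwrite('pics/m6.png',np.vstack([c['pixels'][:400],cv2.copyMakeBorder(a['pixels'][200:400,150:450],0,0,0,340,0)]))
E
```

```text
time_s: 16.7
ee_pos: [0.3802, -0.3015, 0.3971]
eef_rot: [3.14, 0.001, 1.078]
force: [0.5, -0.5, 0.2]
gripper_width: 0.0869
grasp_force: 0.0
time_s: 17.5
ee_pos: [0.3816, -0.2997, 0.2971]
eef_rot: [3.141, 0.001, 1.491]
force: [-0.1, 0.1, 0.2]
gripper_width: 0.0869
grasp_force: 0.0
[ 0.38158454 -0.2997203   0.29705383] [3.14099740e+00 5.81978169e-04 1.49077462e+00]
[[317.12515774 173.08935854]]
cam_lever 0.56 [352.0, 144.4]
lever_grip 0.93 [359.2, 140.7]
```

View pics/m6.png

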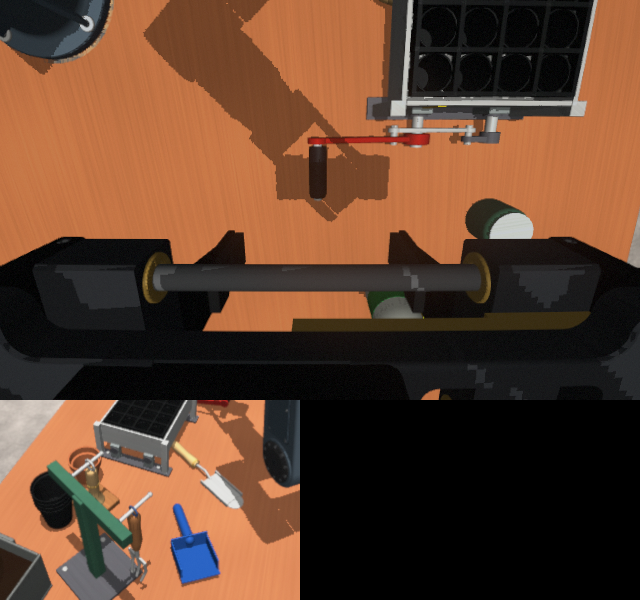

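The wrist view shows the grip from (317,145) to (317,198), centre (317.5,172), and the arm running level to the hub boss near (420,139). The side view shows the tamper still hanging upright.

Run:
```python
from h import *
o=get_obs();c=camera('wrist')
cv2.imwrite('pics/w7.png',c['pixels'])
hsv=cv2.cvtColor(c['pixels'],cv2.COLOR_BGR2HSV);m=((hsv[...,1]>180)&((hsv[...,0]<6)|(hsv[...,0]>174))&(hsv[...,2]>60))
ys,xs=np.where(m[120:160,300:440]);xs+=300;ys+=120;print(xs.min(),xs.max())
for a in(312,340,370,400,415,425): 
    y=ys[xs==a];print(a,y.min() if len(y) else 0,y.max() if len(y) else 0)
g=onz(c,(317.5,171.5),.066,o);print('grip',g)
Ti=np.linalg.inv(T_of(o));print('grip tool',Ti[:3]@np.r_[g,1])
b=[onz(c,p,z,o) for p,z in(((317.5,140),.066),((420,138.5),.045))];print(b,np.arctan2(*(b[1]-b[0])[[1,0]]),np.linalg.norm((b[1]-b[0])[:2]))
```

```text
307 428
312 137 142
340 137 141
370 136 141
400 136 140
415 133 143
425 133 143
grip [ 0.3843796  -0.30249606  0.066     ]
grip tool [-0.00125269  0.00172671  0.23205313]
[array([ 0.38788395, -0.25757883,  0.066     ]), array([ 0.53999705, -0.2688111 ,  0.045     ])] -0.07370780101277044 0.1525272437943289
```

```bash
python3 -m handwheel '[[[0,0,0],[-5,1.7,30],-1],[[0,0,0],[0,0,45],-1],[[0,0,0],[0,0,45],-1],[[0,0,0],[0,0,45],-1],[[0,0,0],[0,0,45],-1],[[0,0,0],[0,0,25],-1],[[0,0,0],[0,0,13],-1],[[0,0,0],[0,0,0],-1],[[0,0,0],[0,0,0],1],[[0,0,0],[0,0,0],1],[[0,0,0],[0,0,0],1],[[0,0,0],[0,0,0],1],[[0,0,0],[0,0,0],1],[[0,0,0],[0,0,0],1],[[0,0,0],[0,0,0],1],[[0,0,0],[0,0,0],1],[[0,0,0],[0,0,0],1],[[0,0,0],[0,0,0],1],[[0,0,0],[0,0,0],1]]' 45
```

```text
time_s: 19.65
ee_pos: [0.3829, -0.3047, 0.05]
eef_rot: [3.141, 0.001, 1.491]
force: [-3.6, 4.2, 34.4]
gripper_width: 0.0074
grasp_force: 18.0
```

Run:
```python
from h import *
o=get_obs();c=camera('wrist');print(o['ee_pos'],o['gripper_width'],o['grasp_force'],o['force'])
a=camera('side');b=camera('scene');s=a['pixels'][160:280,300:440];z=b['pixels'][140:260,220:360]
cv2.imwrite('pics/m7.png',np.vstack([cv2.resize(np.hstack([s,z]),(640,274),interpolation=cv2.INTER_CUBIC),c['pixels'][:320]]))
```

```text
[ 0.38288378 -0.30469115  0.0499564 ] 0.00743218833785188 18.014510348439217 [-3.62458946  4.24073903 34.36494932]
```

View pics/m7.png

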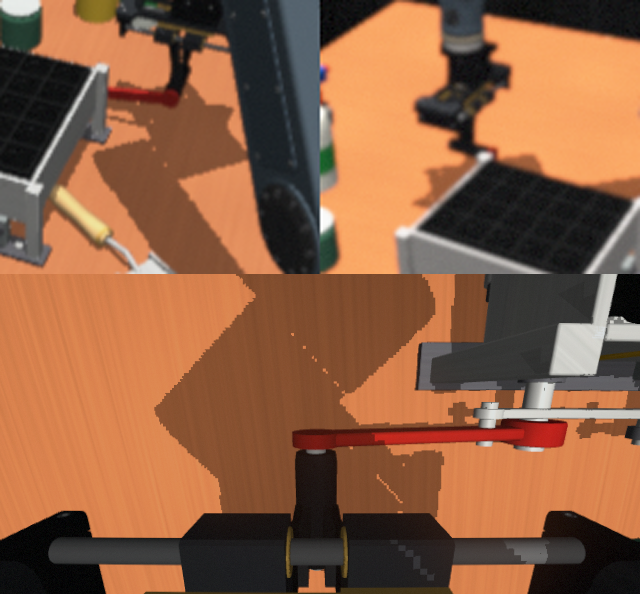

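The wrist part (mosaic offset 274) has the sleeve centred between the fingers, with the arm end at (315,164) in picture pixels and the boss at (535,159). The opening is far below 26 mm, so I check the sleeve's height by triangulating the two wrist views.

Run:
```python
from h import *
from scipy.spatial.transform import Rotation as R
o=get_obs();c=camera('wrist')
o1=dict(ee_pos=[0.38158454,-0.2997203,0.29705383],eef_rot=[3.14099740,5.8e-4,1.49077462])
i1=cv2.imread('pics/w7.png')
def red(im):
    h=cv2.cvtColor(im,cv2.COLOR_BGR2HSV);m=((h[...,1]>150)&((h[...,0]<6)|(h[...,0]>174))&(h[...,2]>60)).astype(np.uint8)
    n,l,s,_=cv2.connectedComponentsWithStats(m);k=1+np.argmax(s[1:,4]);ys,xs=np.where(l==k);return xs,ys
P=[]
for im in(i1,c['pixels']):
    xs,ys=red(im);x0,x1=xs.min(),xs.max();w=(x1-x0)*.12
    print(x0,x1,[ys[xs==x].tolist()[::max(1,len(ys[xs==x])-1)] for x in (x0+8,int(x0+w*2),x1-8)])
    P.append((x0,np.mean(ys[abs(xs-x0-7)<3]),x1,np.mean(ys[xs>x1-8])))
print(P)
for k in(0,2):
    X=tri([ray(c,P[0][k:k+2],o1),ray(c,P[1][k:k+2],o)]);print(X,proj(c,X,o1)-P[0][k:k+2],proj(c,X,o)-P[1][k:k+2])
```

```text
307 428 [[137, 142], [137, 141], [133, 143]]
292 564 [[157, 173], [156, 170], [147, 171]]
[(np.int64(307), np.float64(139.61290322580646), np.int64(428), np.float64(137.75641025641025)), (np.int64(292), np.float64(165.11363636363637), np.int64(564), np.float64(157.33793103448275))]
[ 0.37315205 -0.25414265  0.07766536] [[0.45794113 0.26924888]] [[-1.13137471 -0.6455237 ]]
[ 0.54661498 -0.26640475  0.05508789] [[-0.02522882  0.11307292]] [[ 0.08429875 -0.24999614]]
```

```bash
python3 -m handwheel '[[[0,0,0],[0,0,0],1]]'; python3 -m handwheel '[[[0,0,0],[0,0,0],-1],[[0,0,0],[0,0,0],-1],[[0,0,0],[0,0,0],-1]]'; python3 -m handwheel '[[[0,0,0],[0,0,0],-1],[[0,0,0],[0,0,0],-1],[[0,0,0],[0,0,0],-1],[[0,0,0],[0,0,0],-1],[[0,0,0],[0,0,0],-1],[[0,0,0],[0,0,0],-1],[[0,0,0],[0,0,0],-1]]'
python3 - <<'E'
from h import *
c=camera('wrist');a=camera('side');cv2.imwrite('pics/m8.png',np.hstack([c['pixels'][100:,200:440],cv2.resize(a['pixels'][170:245,330:430],(400,300),interpolation=cv2.INTER_CUBIC)]))
E
```

```text
time_s: 19.95
ee_pos: [0.3836, -0.3048, 0.0513]
eef_rot: [3.139, 0.002, 1.49]
force: [-0.6, 4.3, 27.3]
gripper_width: 0.0008
grasp_force: 15.5
time_s: 20.25
ee_pos: [0.3829, -0.3047, 0.0494]
eef_rot: [3.14, 0.001, 1.491]
force: [-0.3, -0.5, 0.1]
gripper_width: 0.0171
grasp_force: 0.0
time_s: 20.95
ee_pos: [0.3825, -0.3044, 0.0479]
eef_rot: [-3.141, -0.0, 1.491]
force: [-0.4, 0.3, 0.3]
gripper_width: 0.0722
grasp_force: 0.0
```

Run:
```python
from h import *
o=get_obs();c=camera('wrist');cs=camera('scene');cd=camera('side')
for n in('wrist','side','scene'):
  for s in silhouettes(n,'lever_grip')[:2]:
    ys,xs=np.where(s['mask']);print(n,round(s['p'],2),s['pixel'],xs.min(),xs.max(),ys.min(),ys.max())
def red(im,box):
    h=cv2.cvtColor(im,cv2.COLOR_BGR2HSV);m=((h[...,1]>150)&((h[...,0]<6)|(h[...,0]>174))&(h[...,2]>50)).astype(np.uint8)
    M=np.zeros_like(m);M[box[1]:box[3],box[0]:box[2]]=m[box[1]:box[3],box[0]:box[2]]
    n,l,s,_=cv2.connectedComponentsWithStats(M)
    if n<2: return None
    k=1+np.argmax(s[1:,4]);return s[k].tolist()
print('wrist red',red(c['pixels'],(200,80,640,260)))
for nm,cc,box in(('side',cd,(330,150,440,260)),('scene',cs,(270,180,310,230))):
    print(nm,'before',red(cv2.imread(f'pics/{nm}0.png'),box),'now',red(cc['pixels'],box))
# expected wrist red extent for lever at start: grip z .066
hub=np.array([.5313,-.314,.04]);fx=np.array([.9968,-.076,0]);fy=np.array([.076,.9968,0])
for q in(-.2,-.1,0,.1,.2,.3):
    a=.1745+q;e=hub+.041*fy+.15*(-np.cos(a)*fx+np.sin(a)*np.array([0,0,1]));h=hub+.041*fy
    print(q,proj(c,[e,h],o).round().tolist(),'side',proj(cd,[e])[0].round(1))
```

```text
wrist 0.97 [426.7, 166.2] 293 639 0 298
side 0.76 [371.6, 200.8] 347 383 186 207
side 0.16 [251.5, 346.5] 196 301 252 399
scene 0.42 [287.0, 204.3] 281 296 201 207
wrist red [293, 146, 278, 31, 4998]
side before [347, 198, 31, 9, 163] now [347, 198, 32, 9, 175]
scene before [293, 204, 5, 3, 10] now [294, 205, 1, 1, 1]
-0.2 [[315.0, 166.0], [533.0, 166.0]] side [374.3 209. ]
-0.1 [[315.0, 169.0], [533.0, 166.0]] side [374.6 205.6]
0 [[318.0, 174.0], [533.0, 166.0]] side [374.5 202.1]
0.1 [[325.0, 179.0], [533.0, 166.0]] side [373.9 198.5]
0.2 [[335.0, 184.0], [533.0, 166.0]] side [372.9 194.8]
0.3 [[351.0, 191.0], [533.0, 166.0]] side [371.4 191.1]
```

No picture views are left, so I go by the numbers: the pads squeezed off the top of the sleeve and the lever has not moved. I recentre along the sleeve, go 10 mm deeper and close again while watching the force.

```bash
python3 -m handwheel '[[[0,0,0],[4,1,5],-1],[[0,0,0],[0,0,5],-1],[[0,0,0],[0,0,0],-1],[[0,0,0],[0,0,0],-1]]' 15; python3 -m handwheel '[[[0,0,0],[0,0,0],0.2],[[0,0,0],[0,0,0],0.2],[[0,0,0],[0,0,0],0.2],[[0,0,0],[0,0,0],0.2],[[0,0,0],[0,0,0],0.2],[[0,0,0],[0,0,0],0.2],[[0,0,0],[0,0,0],0.2],[[0,0,0],[0,0,0],0.2]]';  python3 -m handwheel '[[[0,0,0],[0,0,0],0.5],[[0,0,0],[0,0,0],0.5],[[0,0,0],[0,0,0],0.5],[[0,0,0],[0,0,0],0.5]]'
```

```text
time_s: 21.75
ee_pos: [0.3837, -0.3003, 0.0377]
eef_rot: [-3.141, -0.001, 1.491]
force: [-0.1, -1.1, -1.1]
gripper_width: 0.0868
grasp_force: 0.0
time_s: 22.55
ee_pos: [0.3839, -0.3005, 0.0381]
eef_rot: [3.142, -0.0, 1.491]
force: [0.0, 0.8, -0.4]
gripper_width: 0.0369
grasp_force: 0.0
time_s: 22.95
ee_pos: [0.3831, -0.3004, 0.038]
eef_rot: [-3.14, -0.0, 1.492]
force: [-4.4, -0.6, -0.4]
gripper_width: 0.0252
grasp_force: 15.0
```

```bash
python3 -m handwheel '[[[0,0,0],[0,0,0],1],[[0,0,0],[0,0,0],1],[[0,0,0],[0,0,0],1]]' 25; python3 -m handwheel '[[[0,0,0],[0,0,0],1],[[0,0,0],[0,0,0],1],[[0,0,0],[0,0,0],1]]' 40
```

```text
time_s: 23.25
ee_pos: [0.3832, -0.3004, 0.038]
eef_rot: [-3.14, -0.0, 1.491]
force: [-5.8, -2.0, 1.0]
gripper_width: 0.0254
grasp_force: 25.0
time_s: 23.55
ee_pos: [0.3832, -0.3004, 0.038]
eef_rot: [-3.14, -0.0, 1.491]
force: [-5.4, -2.7, 0.6]
gripper_width: 0.0249
grasp_force: 40.0
```

The grip is firm now, 25 mm wide at 40 N. I swing along the 150 mm arc in stages.

```bash
python3 -m handwheel '[[[0,0,0],[0,1.7,-6.8],1],[[0,0,0],[0,1.7,-6.8],1],[[0,0,0],[0,1.7,-6.7],1],[[0,0,0],[0,2.6,-6.5],1],[[0,0,0],[0,2.6,-6.5],1],[[0,0,0],[0,2.6,-6.4],1],[[0,0,0],[0,0,0],1]]' 45
python3 -m handwheel '[[[0,0,0],[0,3.5,-6],1],[[0,0,0],[0,3.5,-6],1],[[0,0,0],[0,3.5,-6.1],1],[[0,0,0],[0,4.3,-5.5],1],[[0,0,0],[0,4.3,-5.5],1],[[0,0,0],[0,4.3,-5.5],1],[[0,0,0],[0,5,-4.9],1],[[0,0,0],[0,5,-4.8],1],[[0,0,0],[0,5,-4.8],1],[[0,0,0],[0,0,0],1]]'
```

```text
time_s: 24.25
ee_pos: [0.3959, -0.3012, 0.0776]
eef_rot: [-3.14, -0.0, 1.492]
force: [-5.2, -2.8, -4.0]
gripper_width: 0.0246
grasp_force: 45.0
time_s: 25.25
ee_pos: [0.4341, -0.3041, 0.1267]
eef_rot: [-3.139, -0.001, 1.492]
force: [-5.4, 0.1, -0.0]
gripper_width: 0.0246
grasp_force: 45.0
```

```bash
python3 -m handwheel '[[[0,0,0],[0,5.6,-4.1],1],[[0,0,0],[0,5.7,-4.1],1],[[0,0,0],[0,5.6,-4.1],1],[[0,0,0],[0,6.2,-3.3],1],[[0,0,0],[0,6.1,-3.3],1],[[0,0,0],[0,6.2,-3.2],1],[[0,0,0],[0,6.5,-2.4],1],[[0,0,0],[0,6.6,-2.4],1],[[0,0,0],[0,6.5,-2.4],1],[[0,0,0],[0,0,0],1]]'
python3 -m handwheel '[[[0,0,0],[0,6.8,-1.5],1],[[0,0,0],[0,6.8,-1.4],1],[[0,0,0],[0,6.8,-1.4],1],[[0,0,0],[0,5,-0.4],1],[[0,0,0],[0,5,-0.4],1],[[0,0,0],[0,4,-0.3],1],[[0,0,0],[0,0,0],1],[[0,0,0],[0,0,0],1],[[0,0,0],[0,0,0],1]]'
python3 - <<'E'
from h import *
o=get_obs();print(np.array(o['ee_pos'])-[.3832,-.3004,.038])
c=camera('wrist');cs=camera('scene');cd=camera('side')
def red(im,box):
    h=cv2.cvtColor(im,cv2.COLOR_BGR2HSV);m=((h[...,1]>150)&((h[...,0]<6)|(h[...,0]>174))&(h[...,2]>50)).astype(np.uint8)
    M=np.zeros_like(m);M[box[1]:box[3],box[0]:box[2]]=m[box[1]:box[3],box[0]:box[2]]
    n,l,s,_=cv2.connectedComponentsWithStats(M);k=1+np.argmax(s[1:,4]);return s[k].tolist()
print('wrist red',red(c['pixels'],(100,60,640,330)))
hub=np.array([.5313,-.311,.04]);fx=np.array([.9968,-.076,0]);fy=np.array([.076,.9968,0])
for q in(1.2,1.3,1.4,1.5):
    a=.1745+q;e=hub+.041*fy+.15*(-np.cos(a)*fx+np.sin(a)*np.array([0,0,1]));print(q,proj(c,[e,hub+.041*fy],o).round().tolist())
for n,cc in(('side',cd),('scene',cs)):
    for t in('tamper','tamper_eye','tray'):
        for s in silhouettes(n,t)[:2]: print(n,t,round(s['p'],2),s['pixel'])
    print('expected eye',proj(cc,[[.5885,.302,.284],[.5885,.302,.2]]).round().tolist(), 'tray top centre down/up',proj(cc,[[.602,-.097,.135],[.602,-.097,.163]]).round().tolist())
E
```

```text
time_s: 26.25
ee_pos: [0.4909, -0.3083, 0.1565]
eef_rot: [3.14, -0.001, 1.491]
force: [-2.5, 2.4, 3.4]
gripper_width: 0.0246
grasp_force: 45.0
time_s: 27.15
ee_pos: [0.5254, -0.3109, 0.1618]
eef_rot: [3.139, -0.001, 1.491]
force: [-0.2, 4.9, 5.2]
gripper_width: 0.0246
grasp_force: 45.0
[ 0.14220804 -0.01048918  0.1237771 ]
wrist red [291, 141, 50, 48, 1712]
1.2 [[275.0, 179.0], [322.0, 150.0]]
1.3 [[301.0, 179.0], [322.0, 150.0]]
1.4 [[328.0, 179.0], [322.0, 150.0]]
1.5 [[354.0, 179.0], [322.0, 150.0]]
side tamper 0.73 [248.9, 289.8]
side tamper 0.5 [307.6, 165.8]
side tamper_eye 0.89 [246.0, 292.5]
side tamper_eye 0.26 [339.8, 353.7]
side tray 0.77 [296.6, 202.1]
expected eye [[240.0, 265.0], [245.0, 290.0]] tray top centre down/up [[297.0, 204.0], [297.0, 197.0]]
scene tamper 0.93 [446.4, 254.9]
scene tamper_eye 0.58 [448.2, 257.5]
scene tray 0.76 [311.2, 229.4]
scene tray 0.54 [204.6, 217.7]
expected eye [[454.0, 218.0], [448.0, 244.0]] tray top centre down/up [[311.0, 233.0], [311.0, 225.0]]
```

```bash
python3 -m handwheel '[[[0,0,0],[0,2,0],1],[[0,0,0],[0,2,0.3],1],[[0,0,0],[0,0.5,0.3],1],[[0,0,0],[0,0,0],1],[[0,0,0],[0,0,0],1],[[0,0,0],[0,0,0],1],[[0,0,0],[0,0,0],1],[[0,0,0],[0,0,0],1],[[0,0,0],[0,0,0],1],[[0,0,0],[0,0,0],1],[[0,0,0],[0,0,0],1],[[0,0,0],[0,0,0],1]]'
python3 - <<'E'
from h import *
o=get_obs();c=camera('wrist')
h=cv2.cvtColor(c['pixels'],cv2.COLOR_BGR2HSV);m=((h[...,1]>150)&((h[...,0]<6)|(h[...,0]>174))&(h[...,2]>50))[60:330,100:]
ys,xs=np.where(m);ys+=60;xs+=100
for r in range(ys.min(),ys.max(),5): 
    x=xs[ys==r];print(r,x.min(),x.max())
hub=np.array([.5313,-.311,.04]);fy=np.array([.076,.9968,0])
cd=camera('side')
y=cv2.cvtColor(cd['pixels'],cv2.COLOR_BGR2HSV)
for t in('tamper','tray'):
    s=silhouettes('side',t)[0];ys,xs=np.where(s['mask']);print(t,s['pixel'],xs.min(),xs.max(),ys.min(),ys.max())
X=tri([ray(cd,(248.9,289.8)),ray(camera('scene'),(446.4,254.9))]);print('tamper mid',X)
E
```

```text
time_s: 28.8
ee_pos: [0.5303, -0.3112, 0.1618]
eef_rot: [3.138, -0.001, 1.491]
force: [-0.2, 6.8, 7.5]
gripper_width: 0.0247
grasp_force: 45.0
141 299 305
146 299 333
151 299 332
156 301 329
161 302 329
166 299 334
171 291 340
176 291 340
181 292 340
186 298 333
tamper [248.1, 290.0] 234 269 259 309
tray [295.6, 203.5] 251 337 171 238
tamper mid [0.59220818 0.29394109 0.17441062]
```

```bash
python3 -c "
from cell import job_done
print(job_done())"
```

```text
the job is handed in; nothing more can be done
None
```

I handed the job in with the tamper hanging by its eye on the free peg and let go. By my measurements the red lever stands straight up at its top point, still gripped at 45 N to hold the tray raised. The first try at the lever grip slipped off its top without moving the lever, and regripping deeper held. I don't have the judge's result.

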